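# Draw the narrow test panel from the drying block and lay it flat

### The arm

A 6-joint arm with a two-finger parallel gripper is mounted at the origin on a cart in front of the work surface, level with it; the furniture and walls round the work are solid. World frame = base frame: x ahead of the robot, y to its left, z up, the work surface at z = 0. Lengths are in m, angles in degrees, forces in N, time in s.
With the tool pointing down it reaches from about 0.35 to 0.875 m from the base axis. Payload 4.2 kg.
Tool frame: the origin (TCP) lies on the centre line of the jaws, within the pads' length; the fingertips stand tip_reach ahead of it and the grasp point (between the pads) is the TCP (tip_reach is the distance from the TCP to the fingertips, in m); z points along the fingers, y is the line along which they close (so a half turn about z gives the same grasp; the last joint's range is limited). The gripper opens to 87 mm and grips with 3 to 60 N. Pads are 19 mm wide; open, the fingers measure 117 mm over their backs; the gripper's body (75 mm by 190 mm) begins 51 mm behind the grasp point.
Start: joints at [-62.475, 22.042, 0.453, 0, -68.411, -14.817], TCP at [0.138, -0.61, 0.216] pointing down, gripper open.
Joint ranges: [-179.83, 179.83], [-69.29, 118.12], [-61.27, 80.66], [-181.25, 117.63], [-171.15, -9.14], [-177.46, 177.46]. Speed limits (degrees/s): [159.86, 159.86, 180, 180, 180, 180].

### API

Orientations are given as a 3x3 rotation matrix whose columns are the frame's x, y, z axes.
In Python, from station import sense, capture, finish_job, tip_reach gives the robot as it stands.
- The arm moves only by the tool arm_command, never from a script. Its argument "deltas" is a list of rows, each a list of 7 numbers: the turn, a rotation vector about the tool's x, y, z in rad, then the shift along the tool's x, y, z in cm, then the closure, from -1 (fully open) to 1 (shut), so that 0 is half open. In form: [[rx, ry, rz, dx, dy, dz, hand], ...]. A call has 1 to 8 rows; each row is the pose to reach, as a shift and turn from the pose commanded when the call began, along the tool's axes at that moment; what a row does not reach only later rows make up. A row lasts 1/12 s, in which the tool goes at most 41.7 mm and 7.16 degrees, less where a joint would pass 70% of its speed; a pose out of reach is approached as far as the arm can. A call with a gripper value outside its range is refused whole. The fingers move at their own pace and stop on an object; the grip force is fixed at half the most. Time passes only in rows, so rows that repeat a pose let the fingers close. It gives the time, the measured TCP pose, the force, the opening and the grip force at its end, in the units of the state.
- sense(): the state, without advancing time (a new reading comes with each control period).
- capture(name): name is "scene" or "top"; returns a dict with "pixels" (400x640x3 uint8, blue, green, red), "fovy" (degrees; the focal length in pixels is half the picture's height over the tangent of half this angle, whatever the lens; pixels are square), "cx", "cy" (the principal point, pixels), "rvec" (rotation vector, rad) and "tvec" (3), from world to camera coordinates, as OpenCV has them. Camera axes: x right, y down, z forward; pixel columns grow to the right and rows downward; lengths in m; the calibration is good to about 2 mm. A picture is of the moment at which its call begins. There is no depth.
- finish_job(): hands the job in; it is judged then, once.
The state is a dict: "time_s": time; "joints": joint angles; "joint_velocities": joint speeds; "effort": joint torques, N m; "tcp_pos": TCP position; "ee_rot": TCP orientation; "wrist_force": force on the tool from outside, world axes, zero at the start; "moment": the same for the moment, N m; "gripper_width": opening from 0.0 (shut) to 1.0 (fully open); "gripper_force": force on a finger pad.
Only numpy, scipy, OpenCV 4.12 (cv2) and the standard library are available. Lean on these libraries where they do the work, as an engineer would, in place of code of your own. Each camera call takes 0.05 s, during which the arm holds its last target. There are 200 camera calls.

### The job

One of the three wooden test panels standing in the slotted drying block is narrower and taller than the other two: slide it straight up out of its slot by its top edge and lay it flat, either face up, near the middle of the square dark mat. Do not drop it: lower it until its edge is at the mat before letting go. Leave the two wide panels in their slots, and the sample pot and the tape roll beside the block where they are.

Things in the scene. Friction and masses are not known exactly. Their poses are not given: they have to be found in the camera images.
- drying_block: Brown wooden block, 150 (x) x 120 (y) x 60 (z) mm, fixed to the table. Three straight slots run right through it along its y axis, open at the top and at both ends, at x = -50, 0 and +50 mm; each is 11 mm wide and its floor is 10 mm above the table. Origin: centre of the underside.
- narrow_panel_center (a point): Centre of the loose narrow panel: light wood, grey paint patch on one face, 60 mm wide, 140 tall, 8 thick, about 60 g. Stands in any one of the slots, top edge about 150 mm above the table; may lean up to 0.06 rad. Axes: x through the thickness, y along the width, z up to the top edge (70 mm from the centre). Let go leaning 0.5 rad or more on its lower edge, it tips flat by its own weight.
- wide_panel_a_center (a point): Centre of a wide panel of the same wood and paint, 100 mm wide, 110 mm tall, 8 mm thick, standing in another slot. Axes as the narrow panel's. Stays.
- wide_panel_b_center (a point): Centre of the second wide panel, the same as the first, in the remaining slot. Stays.
- mat: Dark rubber mat, 220 x 220 mm, 4 mm thick, fixed flat on the table to the right of the block. Origin: centre of its underside; x and y along its sides.
- sample_pot_c_center (a point): Centre of a loose small paint sample pot with a grey lid, 53 mm in diameter, 58 mm high, standing between block and mat. Stays.
- washi_roll_center (a point): Centre of a loose roll of blue tape, 58 mm in diameter, 19 mm high, lying to the left of the block. Stays.

How it is judged (in metres and radians):
On the way:
1. the narrow panel has been slid up, still within 0.3 rad of upright and over the block (centre within 80 mm of the block's axis), until its centre is over 125 mm above the block's underside (z of narrow_panel_center in the frame of drying_block above 0.125 m and angle between narrow_panel_center's own z axis and vertical below 0.3 rad and horizontal distance between narrow_panel_center and drying_block below 0.08 m).
At the end, for the whole second after the job is handed in: The narrow panel lies flat (within 0.1 rad, either face up) and at rest on the mat, its centre within 50 mm of the mat's centre and less than 15 mm above its underside; both wide panels, the sample pot and the tape roll are within 30 mm of where they started (horizontal distance between narrow_panel_center and mat below 0.05 m and angle between narrow_panel_center's own z axis and vertical between 1.47 and 1.67 rad and (angle between narrow_panel_center's own x axis and vertical below 0.1 rad or angle between narrow_panel_center's own x axis and vertical above 3.04 rad) and z of narrow_panel_center in the frame of mat below 0.015 m and linear speed of narrow_panel below 0.02 m/s and distance of each of wide_panel_a_center, wide_panel_b_center, sample_pot_c_center, washi_roll_center from where it was at the start of the episode below 0.03 m); the robot touches nothing.
It fails at once if the narrow panel is let go while its centre is more than 100 mm above the table (dropped) (height (world z) of narrow_panel_center above 0.1 m and contact force between the fingers and narrow_panel below 0.02 N).
It fails at once if a wide panel is moved more than 30 mm (distance of any of wide_panel_a_center, wide_panel_b_center from where it was at the start of the episode above 0.03 m).
It fails at once if the sample pot or the tape roll is moved more than 30 mm (distance of any of sample_pot_c_center, washi_roll_center from where it was at the start of the episode above 0.03 m).
It also fails if it takes over 43 s, if anything falls off the work surface, if the arm or the gripper's body presses on something with over 40 N, if the wrist force passes 120 N, or if a joint passes its speed limit or range.

## Working session

There is one attempt and no reset: what is moved stays moved. The work goes in short steps, Python scripts to look and compute and a tool call to move; the robot and the scene stay as the last step left them, time stands still between calls to the robot, and variables do not carry over. Pictures are saved under pics/ and viewed, at most 10 in all, crops included, and the job is handed in when it is done.

Besides the shell and the picture viewer there is one more tool, called after "Call:" as name([rows], argument=value, ...), one row to a line, values as JSON. arm_command: Moves the arm, as the interface text tells. Its arguments: {"type":"object","properties":{"deltas":{"type":"array"}},"required":["deltas"]}

```bash
mkdir -p pics; cat > h.py <<'E'
import numpy as np, cv2
from station import sense, capture, finish_job, tip_reach
def cam(n):
    c=capture(n); p=c["pixels"]; f=p.shape[0]/2/np.tan(np.radians(c["fovy"])/2)
    K=np.array([[f,0,c["cx"]],[0,f,c["cy"]],[0,0,1.]])
    return p,K,np.array(c["rvec"],float).reshape(3),np.array(c["tvec"],float).reshape(3)
def ray(C,uv,z):
    p,K,r,t=C; R=cv2.Rodrigues(r)[0]; d=R.T@np.linalg.inv(K)@[uv[0],uv[1],1]; o=-R.T@t
    return o+d*(z-o[2])/d[2]
def proj(C,P):
    return cv2.projectPoints(np.array(P,float).reshape(-1,3),C[2],C[3],C[1],None)[0].reshape(-1,2)
E
python3 - <<'E'
from h import *
s=sense(); print(tip_reach,s["tcp_pos"],s["ee_rot"],s["time_s"])
for n in("scene","top"):
    C=cam(n); cv2.imwrite(f"pics/{n}0.png",C[0]); print(n,-cv2.Rodrigues(C[2])[0].T@C[3],C[1][0,0])
E
```

```text
0.019 [ 0.13738312 -0.60906475  0.21445979] [[-9.75547825e-01 -2.19786563e-01 -5.54849437e-04]
 [-2.19787251e-01  9.75545492e-01  2.13498093e-03]
 [ 7.20407464e-05  2.20472484e-03 -9.99997567e-01]] 0.0
scene [0.0608579  0.98238149 0.57446523] 517.5446384194994
top [0.27546724 0.10589307 1.37132833] 500.0935660555155
```

View pics/scene0.png

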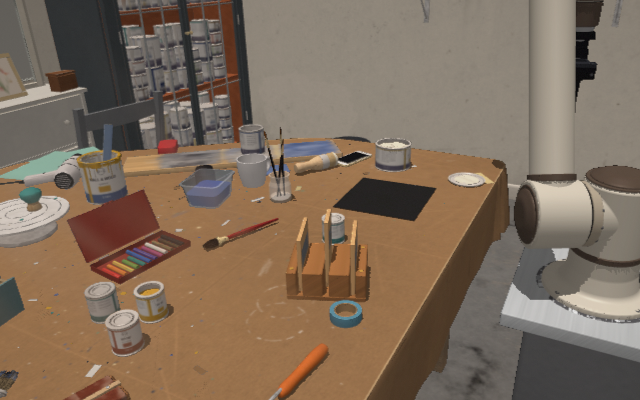

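View pics/top0.png

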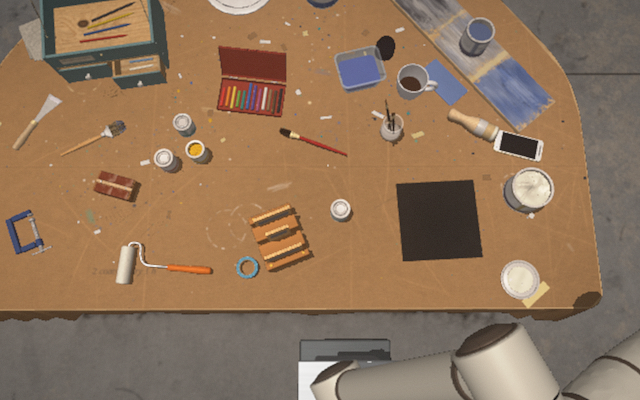

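The scene view shows the block at about (328,270) with the tall panel in the middle slot. In the top view the block is at about (281,238), the mat at (440,220), the pot at (341,210) and the roll at (247,267). I'll enlarge the block next.

```bash
python3 - <<'E'
import cv2,numpy as np
a=cv2.imread("pics/top0.png")[195:280,235:320]; b=cv2.imread("pics/scene0.png")[200:305,280:375]
a=cv2.resize(a,None,fx=7,fy=7,interpolation=2)[:590]; cv2.imwrite("pics/a.png",a)
b=cv2.resize(b,None,fx=5.6,fy=5.6,interpolation=2); cv2.imwrite("pics/b.png",b)
E
```

```text
(no output)
```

View pics/a.png

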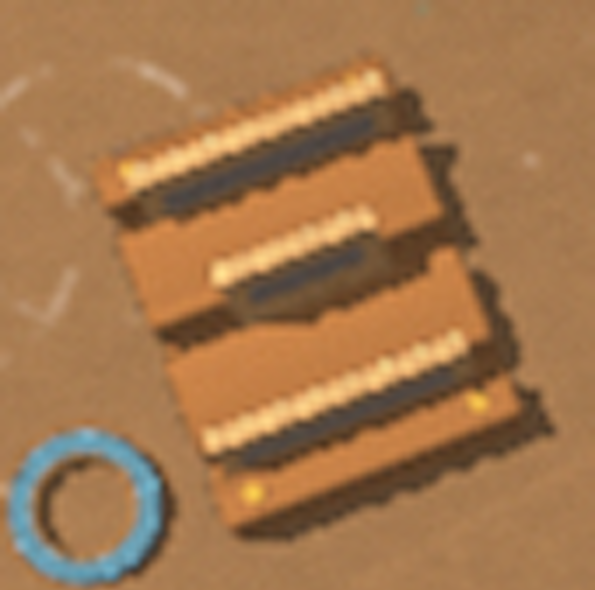

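View pics/b.png

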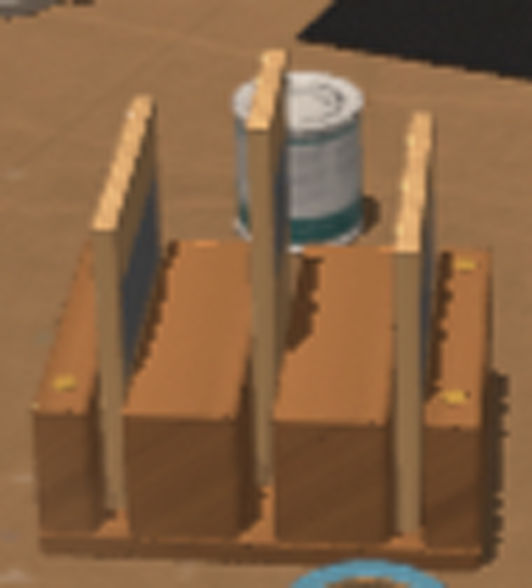

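```bash
cat >> h.py <<'E'
def delta(pos,yaw_y=None):
    s=sense(); R=np.array(s["ee_rot"]); 
    return np.round(R.T@(np.array(pos)-s["tcp_pos"])*100,2)
E
python3 - <<'E'
from h import *
C=cam("top");S=cam("scene")
q=lambda x,y:(235+x/7-.43,195+y/7-.43)
e1,e2=ray(C,q(220,271),.15),ray(C,q(370,216),.15); m=(e1+e2)/2
print("top edge",e1,e2,m,np.linalg.norm(e2-e1))
# refine with scene: predicted pixel of edge corners (crop coords)
print((proj(S,[e1,e2])-[280,200]+.41)*5.6)
blk=np.array([ray(C,q(*p),.06) for p in[(98,165),(378,58),(522,408),(232,528)]]);print("blk",blk,blk.mean(0))
for n,a,b in(("A",(133,172),(378,78)),("B",(212,441),(462,340))):
    a,b=ray(C,q(*a),.12),ray(C,q(*b),.12);print(n,a,b,np.linalg.norm(b-a))
mat=np.array([ray(C,p,.004) for p in[(397,184),(472,180),(482,257),(403,261)]]);print("mat",mat,mat.mean(0))
print("pot",ray(C,(341,210),.058),"roll",ray(C,(247,267),.019))
s=sense();R=np.array(s["ee_rot"])
d=(e2-e1);d/=np.linalg.norm(d);x=R[:,0]
print("panel dir ang",np.degrees(np.arctan2(d[1],d[0])),"tool x ang",np.degrees(np.arctan2(x[1],x[0])))
print(delta(m+[0,0,.06]))
E
```

```text
top edge [0.46561256 0.23198625 0.15      ] [0.48502224 0.17936117 0.15      ] [0.4753174  0.20567371 0.15      ] 0.05609041792710178
[[256.74494481 121.61813738]
 [277.71971337  49.4747988 ]]
blk [[0.52054919 0.28846348 0.06      ]
 [0.56181682 0.18228425 0.06      ]
 [0.42730195 0.12711671 0.06      ]
 [0.38307545 0.23499863 0.06      ]] [0.47318585 0.20821577 0.06      ]
A [0.50670134 0.26734063 0.12      ] [0.54123669 0.17872263 0.12      ] 0.09510962311510116
B [0.40903082 0.23678482 0.12      ] [0.44489785 0.14769578 0.12      ] 0.09603801322130216
mat [[ 0.62734934 -0.12009253  0.004     ]
 [ 0.63823178 -0.33291628  0.004     ]
 [ 0.42045889 -0.34458034  0.004     ]
 [ 0.41047176 -0.12801491  0.004     ]] [ 0.52412794 -0.23140101  0.004     ]
pot [0.54211228 0.04176369 0.058     ] roll [0.39468867 0.29485155 0.019     ]
panel dir ang -69.75454215822397 tool x ang -167.29738917859754
[-50.88  72.08   0.58]
```

Call:
arm_command([
  [0, 0, -0.8, -38, 28, 0, 0],
  [0, 0, -0.8, -38, 28, 0, 0],
  [0, 0, -0.8, -38, 28, 0, 0],
  [0, 0, -0.8, -38, 28, 0, 0],
  [0, 0, -0.8, -38, 28, 0, 0],
  [0, 0, -0.8, -38, 28, 0, 0],
  [0, 0, -0.8, -38, 28, 0, 0],
  [0, 0, -0.8, -38, 28, 0, 0],
])

```text
time_s: 0.87
tcp_pos: [0.3566, -0.3559, 0.2157]
ee_rot: [[-0.52, -0.854, 0.0], [-0.854, 0.52, -0.0], [-0.0, -0.0, -1.0]]
wrist_force: [1.0, -0.7, 0.1]
gripper_width: 0.533
gripper_force: 0.0
```

```bash
cat >> h.py <<'E'
def go(pos,R):
    from scipy.spatial.transform import Rotation as Q
    s=sense(); A=np.array(s["ee_rot"]); r=Q.from_matrix(A.T@R).as_rotvec()
    print(s["time_s"],np.round(s["tcp_pos"],4),"J",np.round(s["joints"],1),"w",s["gripper_width"],"F",np.round(s["wrist_force"],1),s["gripper_force"]); print("rot",np.round(r,3),"cm",np.round(A.T@(np.array(pos)-s["tcp_pos"])*100,2),flush=True)
def frame(ang,tilt=0):
    # tool x horizontal at ang (deg), tool down, then turned by tilt deg about tool x
    from scipy.spatial.transform import Rotation as Q
    a=np.radians(ang); x=np.array([np.cos(a),np.sin(a),0]); z=np.array([0,0,-1.]); 
    return np.c_[x,np.cross(z,x),z]@Q.from_euler("x",tilt,degrees=True).as_matrix()
E
python3 -c "
from h import *
go([.475,.206,.21],frame(-68.8))"
```

```text
0.8667 [ 0.3566 -0.3559  0.2157] J [-26.5  10.2 -16.2  -0.  -63.6  -4.9] w 0.5328656606475469 F [ 1.  -0.7  0.1] 0.0
rot [-0.    -0.    -0.917] cm [-54.15  19.13   0.57]
```

Call:
arm_command([
  [0, 0, -0.9, -54, 19, 0, 0],
  [0, 0, -0.9, -54, 19, 0, 0],
  [0, 0, -0.9, -54, 19, 0, 0],
  [0, 0, -0.9, -54, 19, 0, 0],
  [0, 0, -0.9, -54, 19, 0, 0],
  [0, 0, -0.9, -54, 19, 0, 0],
  [0, 0, -0.9, -54, 19, 0, 0],
  [0, 0, -0.9, -54, 19, 0, 0],
])

```text
time_s: 1.53
tcp_pos: [0.4253, -0.0297, 0.2159]
ee_rot: [[0.348, -0.937, 0.001], [-0.937, -0.348, 0.0], [0.0, -0.001, -1.0]]
wrist_force: [1.6, -0.8, -2.0]
gripper_width: 0.5
gripper_force: 0.0
```

```bash
python3 -c "
from h import *
go([.475,.206,.21],frame(-68.8))"
```

```text
1.5333 [ 0.4253 -0.0297  0.2159] J [ 18.    2.2 -25.5  -0.  -62.3   2.4] w 0.5003921118908129 F [ 1.6 -0.8 -2. ] 0.0
rot [-0.001 -0.    -0.014] cm [-20.36 -12.87   0.6 ]
```

Call:
arm_command([
  [0, 0, -0.01, -20.4, -12.8, 0, 0],
  [0, 0, -0.01, -20.4, -12.8, 0, 0],
  [0, 0, -0.01, -20.4, -12.8, 0, 0],
  [0, 0, -0.01, -20.4, -12.8, 0, 0],
  [0, 0, -0.01, -20.4, -12.8, 0, 0],
  [0, 0, -0.01, -20.4, -12.8, 0, 0],
  [0, 0, -0.01, -20.4, -12.8, 0, 0],
  [0, 0, -0.01, -20.4, -12.8, 0, 0],
])

```text
time_s: 2.2
tcp_pos: [0.4754, 0.2053, 0.2148]
ee_rot: [[0.356, -0.935, -0.001], [-0.935, -0.356, -0.001], [0.0, 0.001, -1.0]]
wrist_force: [-0.0, -1.3, -0.1]
gripper_width: 0.495
gripper_force: 0.0
```

```bash
python3 - <<'E'
from h import *
go([.475,.206,.135],frame(-68.8))
S=cam("scene"); T=cam("top")
b=cv2.resize(S[0][150:300,260:400],None,fx=4,fy=4,interpolation=2)
a=cv2.resize(T[0][195:280,235:320],None,fx=4,fy=4,interpolation=2)
c=np.zeros((600,800,3),np.uint8); c[:,:440]=b[:,40:480]; c[:340,450:790]=a; cv2.imwrite("pics/c.png",c)
E
```

```text
2.2 [0.4754 0.2053 0.2148] J [ 41.3  11.7 -14.4  -0.  -64.  -20.5] w 0.4953686694324829 F [-0.  -1.3 -0.1] 0.0
rot [ 0.001 -0.    -0.007] cm [-0.08 -0.    7.98]
```

View pics/c.png

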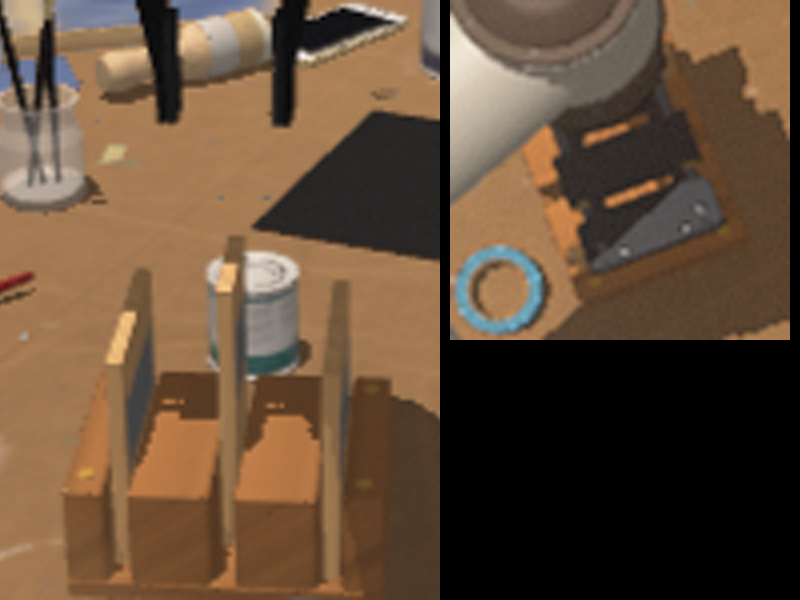

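The fingertips at (168,122) and (284,122) straddle the panel top at (231,260), so I'll descend and grip.

Call:
arm_command([
  [0, 0, 0, 0, 0, 3, 0],
  [0, 0, 0, 0, 0, 6, 0],
  [0, 0, 0, 0, 0, 8, 0],
  [0, 0, 0, 0, 0, 8, 0],
  [0, 0, 0, 0, 0, 8, 0.3],
  [0, 0, 0, 0, 0, 8, 0.6],
  [0, 0, 0, 0, 0, 8, 0.8],
  [0, 0, 0, 0, 0, 8, 1],
])

```text
time_s: 2.97
tcp_pos: [0.4764, 0.2042, 0.1373]
ee_rot: [[0.353, -0.936, 0.003], [-0.936, -0.353, 0.002], [-0.001, -0.003, -1.0]]
wrist_force: [0.6, 0.9, 0.8]
gripper_width: 0.28
gripper_force: 0.0
```

Call:
arm_command([
  [0, 0, 0, 0, 0, 0, 1],
  [0, 0, 0, 0, 0, 0, 1],
  [0, 0, 0, 0, 0, 0, 1],
  [0, 0, 0, 0, 0, 0, 1],
  [0, 0, 0, 0, 0, 0, 1],
  [0, 0, 0, 0, 0, 0, 1],
])

```text
time_s: 3.47
tcp_pos: [0.476, 0.2041, 0.1361]
ee_rot: [[0.354, -0.935, 0.001], [-0.935, -0.354, 0.001], [-0.0, -0.001, -1.0]]
wrist_force: [-0.4, -0.4, 3.7]
gripper_width: 0.092
gripper_force: 30.0
```

Call:
arm_command([
  [0, 0, 0, 0, 0, -1, 1],
  [0, 0, 0, 0, 0, -3, 1],
  [0, 0, 0, 0, 0, -5, 1],
  [0, 0, 0, 0, 0, -7.5, 1],
  [0, 0, 0, 0, 0, -10, 1],
  [0, 0, 0, 0, 0, -12.5, 1],
  [0, 0, 0, 0, 0, -15, 1],
  [0, 0, 0, 0, 0, -16, 1],
])

```text
time_s: 4.13
tcp_pos: [0.4766, 0.2043, 0.2995]
ee_rot: [[0.354, -0.935, 0.005], [-0.935, -0.354, 0.003], [-0.001, -0.006, -1.0]]
wrist_force: [0.8, 0.1, 0.6]
gripper_width: 0.082
gripper_force: 30.0
```

```bash
python3 - <<'E'
from h import *
go([.52,-.23,.29],frame(-90))
S=cam("scene"); cv2.imwrite("pics/d.png",cv2.resize(S[0][50:320,220:500],None,fx=2,fy=2))
E
```

```text
4.1333 [0.4766 0.2043 0.2995] J [ 41.2   8.5  -6.2   0.1 -75.  -20.5] w 0.08225615878291005 F [0.8 0.1 0.6] 29.983824491500854
rot [-0.006  0.002  0.361] cm [42.16 11.3   0.84]
```

View pics/d.png

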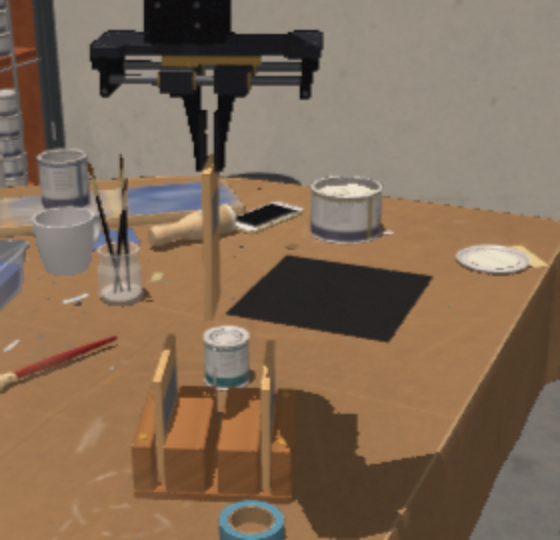

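Held cleanly, and the wide panels are still in place. Next I'll carry it over the mat.

Call:
arm_command([
  [0, 0, 0.06, 3, 0.8, 0, 1],
  [0, 0, 0.12, 7, 1.9, 0, 1],
  [0, 0, 0.18, 11, 3, 0, 1],
  [0, 0, 0.24, 15, 4, 0, 1],
  [0, 0, 0.3, 19, 5, 0, 1],
  [0, 0, 0.36, 23, 6, 0, 1],
  [0, 0, 0.42, 27, 7, 0, 1],
  [0, 0, 0.46, 30, 8, 0, 1],
])

```text
time_s: 4.85
tcp_pos: [0.5058, -0.1076, 0.2937]
ee_rot: [[-0.103, -0.995, -0.003], [-0.995, 0.103, 0.0], [0.0, 0.003, -1.0]]
wrist_force: [0.9, 0.9, -1.0]
gripper_width: 0.089
gripper_force: 30.0
```

```bash
python3 -c "
from h import *
go([.498,-.229,.25],frame(-95))"
```

```text
4.85 [ 0.5058 -0.1076  0.2937] J [  6.    8.8  -6.6  -0.  -74.8 -11.9] w 0.08898017671566431 F [ 0.9  0.9 -1. ] 29.984454810619354
rot [ 0.003 -0.    -0.016] cm [12.16 -0.49  4.36]
```

Call:
arm_command([
  [0.1, 0, 0, 2, 0, 0, 1],
  [0.22, 0, 0, 4, 0, 0, 1],
  [0.34, 0, 0, 6, -0.2, 1, 1],
  [0.46, 0, 0, 8, -0.3, 2, 1],
  [0.58, 0, 0, 10, -0.5, 3, 1],
  [0.7, 0, 0, 12, -0.5, 4, 1],
  [0.8, 0, 0, 12, -0.5, 4, 1],
  [0.87, 0, 0, 12, -0.5, 4, 1],
])

```text
time_s: 5.52
tcp_pos: [0.4943, -0.225, 0.2494]
ee_rot: [[-0.101, -0.654, 0.749], [-0.995, 0.068, -0.075], [-0.002, -0.753, -0.658]]
wrist_force: [-1.1, 0.1, -1.3]
gripper_width: 0.082
gripper_force: 30.0
```

```bash
python3 - <<'E'
from h import *
go([.498,-.229,.098],frame(-95,50))
S=cam("scene"); T=cam("top"); c=np.zeros((400,800,3),np.uint8); c[:,:400]=cv2.resize(S[0][100:300,300:500],None,fx=2,fy=2);c[:,400:]=cv2.resize(T[0][130:330,340:540],None,fx=2,fy=2); cv2.imwrite("pics/e.png",c)
E
```

```text
5.5167 [ 0.4943 -0.225   0.2494] J [-10.9  -3.8 -35.  -21.5 -10.8  24.5] w 0.08246473000271194 F [-1.1  0.1 -1.3] 29.998834133148193
rot [ 0.02  -0.009 -0.011] cm [ 0.39 11.13 10.27]
```

View pics/e.png

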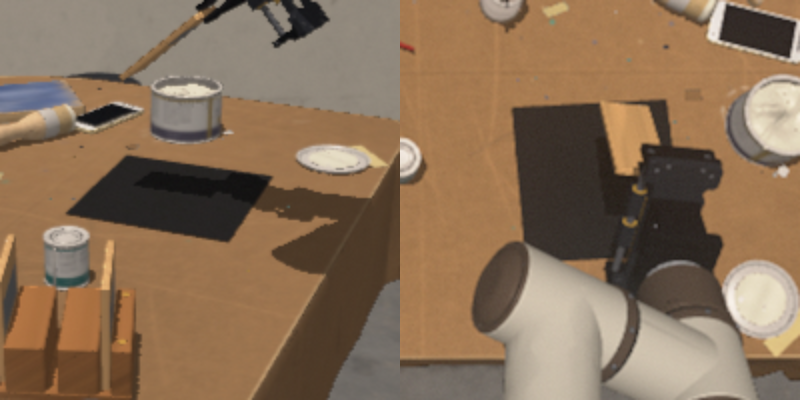

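The panel is held at 50° over the mat, but joint 5 is at its limit this way. I'll tilt toward the base instead.

Call:
arm_command([
  [-0.12, 0, 0, 0, 0, -0.5, 1],
  [-0.24, 0, 0, 0, 0, -0.5, 1],
  [-0.36, 0, 0, 0, 0, -0.5, 1],
  [-0.48, 0, 0, 0, 0, -0.5, 1],
  [-0.6, 0, 0, 0, 0, -0.5, 1],
  [-0.72, 0, 0, 0, 0, -0.5, 1],
  [-0.84, 0, 0, 0, 0, -0.5, 1],
  [-0.96, 0, 0, 0, 0, -0.5, 1],
])

```text
time_s: 6.28
tcp_pos: [0.4968, -0.2262, 0.2604]
ee_rot: [[-0.1, -0.989, -0.105], [-0.995, 0.1, 0.004], [0.007, 0.105, -0.994]]
wrist_force: [0.1, 0.2, -1.6]
gripper_width: 0.083
gripper_force: 30.0
```

```bash
python3 -c "
from h import *
go([.55,-.233,.24],frame(-95,-50))"
```

```text
6.2833 [ 0.4968 -0.2262  0.2604] J [ -7.2  15.8  -2.7   0.5 -77.6   1.2] w 0.08272092245133848 F [ 0.1  0.2 -1.6] 29.98140424489975
rot [-0.767  0.    -0.015] cm [ 0.13 -5.54  1.47]
```

Call:
arm_command([
  [-0.12, 0, 0, 0, -1, 0, 1],
  [-0.24, 0, 0, 0, -2, 0, 1],
  [-0.36, 0, 0, 0, -3, 0, 1],
  [-0.48, 0, 0, 0, -4, 0, 1],
  [-0.6, 0, 0, 0, -5, 0.5, 1],
  [-0.72, 0, 0, 0, -5.5, 1, 1],
  [-0.77, 0, 0, 0, -5.5, 1.5, 1],
  [-0.77, 0, 0, 0, -5.5, 1.5, 1],
])

```text
time_s: 6.95
tcp_pos: [0.5499, -0.23, 0.2312]
ee_rot: [[-0.098, -0.631, -0.77], [-0.995, 0.067, 0.072], [0.006, 0.773, -0.634]]
wrist_force: [-0.4, 0.6, -2.8]
gripper_width: 0.084
gripper_force: 30.0
```

```bash
python3 - <<'E'
from h import *
go([.55,-.233,.10],frame(-95,-50))
S=cam("scene"); T=cam("top"); c=np.zeros((400,800,3),np.uint8); c[:,:400]=cv2.resize(S[0][100:300,300:500],None,fx=2,fy=2);c[:,400:]=cv2.resize(T[0][130:330,340:540],None,fx=2,fy=2); cv2.imwrite("pics/f.png",c)
E
```

```text
6.95 [ 0.5499 -0.23    0.2312] J [  -6.6   46.6   29.8    1.2 -123.8    1. ] w 0.0842712683194988 F [-0.4  0.6 -2.8] 29.99684751033783
rot [ 0.011  0.005 -0.012] cm [  0.21 -10.17   8.29]
```

View pics/f.png

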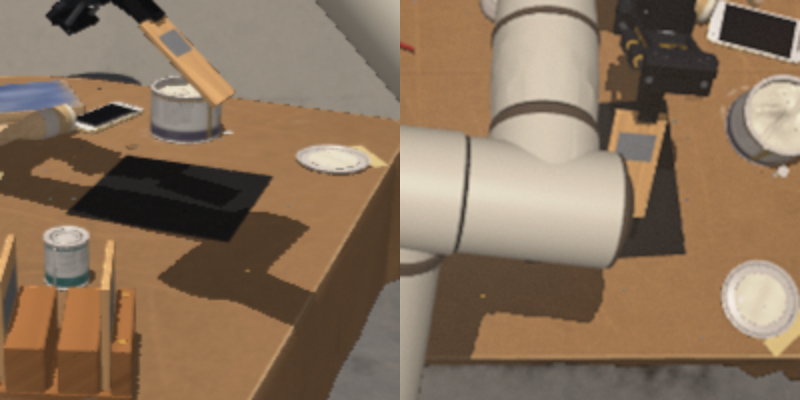

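The panel leans inward over the mat, with its bottom edge at about (640,210) in the composite. Now I'll lower it.

Call:
arm_command([
  [0, 0, 0, 0, -1.5, 1.2, 1],
  [0, 0, 0, 0, -3, 2.5, 1],
  [0, 0, 0, 0, -5, 4, 1],
  [0, 0, 0, 0, -6.7, 5.4, 1],
  [0, 0, 0, 0, -8.3, 6.7, 1],
  [0, 0, 0, 0, -9.2, 7.5, 1],
  [0, 0, 0, 0, -10, 8.2, 1],
  [0, 0, 0, 0, -10, 8.2, 1],
])

```text
time_s: 7.72
tcp_pos: [0.5502, -0.2301, 0.1089]
ee_rot: [[-0.098, -0.641, -0.761], [-0.995, 0.064, 0.075], [0.0, 0.765, -0.644]]
wrist_force: [-0.9, 0.5, -1.3]
gripper_width: 0.09
gripper_force: 30.0
```

```bash
python3 -c "
from h import *
go([.55,-.233,.088],frame(-95,-50))"
```

```text
7.7167 [ 0.5502 -0.2301  0.1089] J [  -6.7   51.5   22.7    0.9 -111.     1. ] w 0.08967027828974526 F [-0.9  0.5 -1.3] 29.99777913093567
rot [-0.002  0.008 -0.008] cm [ 0.29 -1.6   1.33]
```

Call:
arm_command([
  [0, 0, 0, 0, -0.6, 0.5, 1],
  [0, 0, 0, 0, -1.1, 0.95, 1],
  [0, 0, 0, 0, -1.3, 1.1, 1],
  [0, 0, 0, 0, -1.3, 1.1, 1],
  [0, 0, 0, 0, -1.3, 1.1, 1],
])

```text
time_s: 8.13
tcp_pos: [0.5506, -0.2301, 0.092]
ee_rot: [[-0.098, -0.641, -0.761], [-0.995, 0.063, 0.075], [-0.0, 0.765, -0.645]]
wrist_force: [-1.1, -0.3, -0.5]
gripper_width: 0.083
gripper_force: 30.0
```

Call:
arm_command([
  [0, 0, 0, 0, -0.1, 0.08, 1],
  [0, 0, 0, 0, -0.2, 0.16, 1],
  [0, 0, 0, 0, -0.2, 0.16, 1],
  [0, 0, 0, 0, -0.2, 0.16, 1],
])

```text
time_s: 8.47
tcp_pos: [0.5506, -0.23, 0.0893]
ee_rot: [[-0.098, -0.641, -0.761], [-0.995, 0.063, 0.076], [-0.001, 0.765, -0.644]]
wrist_force: [0.5, 0.1, 0.2]
gripper_width: 0.085
gripper_force: 30.0
```

Call:
arm_command([
  [0, 0, 0, 0, -0.1, 0.08, 1],
  [0, 0, 0, 0, -0.15, 0.13, 1],
  [0, 0, 0, 0, -0.15, 0.13, 1],
  [0, 0, 0, 0, -0.15, 0.13, 1],
])

```text
time_s: 8.8
tcp_pos: [0.5505, -0.23, 0.0875]
ee_rot: [[-0.098, -0.641, -0.761], [-0.995, 0.063, 0.075], [-0.001, 0.765, -0.644]]
wrist_force: [-0.3, 0.8, -0.4]
gripper_width: 0.085
gripper_force: 30.0
```

Call:
arm_command([
  [0, 0, 0, 0, -0.1, 0.08, 1],
  [0, 0, 0, 0, -0.15, 0.13, 1],
  [0, 0, 0, 0, -0.15, 0.13, 1],
  [0, 0, 0, 0, -0.15, 0.13, 1],
])

```text
time_s: 9.13
tcp_pos: [0.5506, -0.23, 0.0856]
ee_rot: [[-0.098, -0.641, -0.761], [-0.995, 0.063, 0.075], [-0.001, 0.765, -0.644]]
wrist_force: [1.8, -0.4, 1.9]
gripper_width: 0.086
gripper_force: 30.1
```

Call:
arm_command([
  [0, 0, 0, 0, -0.08, 0.06, 1],
  [0, 0, 0, 0, -0.08, 0.06, 1],
  [0, 0, 0, 0, -0.08, 0.06, 1],
  [0, 0, 0, 0, -0.08, 0.06, 1],
])

```text
time_s: 9.47
tcp_pos: [0.5507, -0.2301, 0.0845]
ee_rot: [[-0.098, -0.641, -0.761], [-0.995, 0.063, 0.075], [-0.001, 0.765, -0.644]]
wrist_force: [1.5, 0.0, 3.3]
gripper_width: 0.084
gripper_force: 30.3
```

Contact with the mat is confirmed (3 N upward). I'll open gradually so the panel rides down on the lower finger.

Call:
arm_command([
  [0, 0, 0, 0, 0, 0, 0.7],
  [0, 0, 0, 0, 0, 0, 0.4],
  [0, 0, 0, 0, 0, 0, 0.1],
  [0, 0, 0, 0, 0, 0, -0.2],
  [0, 0, 0, 0, 0, 0, -0.5],
  [0, 0, 0, 0, 0, 0, -0.8],
  [0, 0, 0, 0, 0, 0, -1],
  [0, 0, 0, 0, 0, 0, -1],
])

```text
time_s: 10.13
tcp_pos: [0.5506, -0.23, 0.0842]
ee_rot: [[-0.098, -0.641, -0.761], [-0.995, 0.063, 0.076], [-0.001, 0.765, -0.644]]
wrist_force: [0.3, 0.4, 0.9]
gripper_width: 0.595
gripper_force: 0.1
```

Call:
arm_command([
  [0, 0, 0, 0, 0, 0, -1],
  [0, 0, 0, 0, 0, 0, -1],
  [0, 0, 0, 0, 0, -2, -1],
  [0, 0, 0, 0, 0, -6, -1],
  [0, 0, 0, 0, 0, -10, -1],
  [0, 0, 0, 0, 0, -12, -1],
  [0, 0, 0, 0, 0, -12, -1],
  [0, 0, 0, 0, 0, -12, -1],
])

```text
time_s: 10.8
tcp_pos: [0.6424, -0.2389, 0.1611]
ee_rot: [[-0.098, -0.642, -0.76], [-0.995, 0.062, 0.076], [-0.001, 0.764, -0.645]]
wrist_force: [-0.3, 0.4, -1.0]
gripper_width: 0.994
gripper_force: 0.0
```

```bash
python3 - <<'E'
from h import *
go([.5,-.2,.3],frame(-95,0))
S=cam("scene"); T=cam("top"); c=np.zeros((400,800,3),np.uint8); c[:,:400]=cv2.resize(S[0][100:300,300:500],None,fx=2,fy=2);c[:,400:]=cv2.resize(T[0][130:330,340:540],None,fx=2,fy=2); cv2.imwrite("pics/g.png",c)
E
```

```text
10.8 [ 0.6424 -0.2389  0.1611] J [  -6.6   60.2   49.3    0.9 -128.9    1.2] w 0.9935657304500082 F [-0.3  0.4 -1. ] 0.0
rot [ 0.869  0.006 -0.01 ] cm [-2.49 20.    2.15]
```

View pics/g.png

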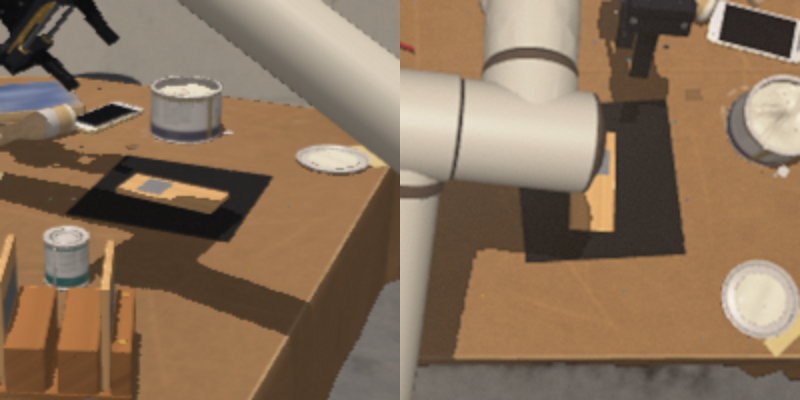

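The panel lies flat on the mat, centred at about (172,192) in the left crop, which is (386,196) in the scene view. I'll back off a little and check the offset from the mat centre.

Call:
arm_command([
  [0, 0, 0, 0, 1, -1, -1],
  [0, 0, 0, 0, 2, -2, -1],
  [0, 0, 0, 0, 3, -2, -1],
  [0, 0, 0, 0, 3, -2, -1],
  [0, 0, 0, 0, 3, -2, -1],
  [0, 0, 0, 0, 3, -2, -1],
  [0, 0, 0, 0, 3, -2, -1],
  [0, 0, 0, 0, 3, -2, -1],
])

```text
time_s: 11.57
tcp_pos: [0.6377, -0.2386, 0.1964]
ee_rot: [[-0.098, -0.64, -0.762], [-0.995, 0.062, 0.076], [-0.001, 0.766, -0.643]]
wrist_force: [0.3, 0.1, 0.1]
gripper_width: 1.002
gripper_force: 0.0
```

```bash
python3 - <<'E'
from h import *
S=cam("scene")
P=np.array([ray(S,(300+u/2,100+v/2),.012) for u,v in[(130,172),(228,190),(213,213),(115,192)]])
print(P.mean(0),np.linalg.norm(np.roll(P,-1,0)-P,axis=1),P.mean(0)[:2]-[.524,-.231])
if np.linalg.norm(P.mean(0)[:2]-[.524,-.231])<.035: print(finish_job())
E
```

```text
[ 0.52311257 -0.21736268  0.012     ] [0.14494442 0.07823446 0.14196412 0.07316191] [-0.00088743  0.01363732]
the job is handed in; nothing more can be done
None
```

The narrow panel lies flat on the mat, about 14 mm from its centre by the camera, and nothing else looked disturbed in the last pictures; I handed the job in at about 12 s, but no verdict came back.

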